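# Present the yellow sample tin on its pull-out tray

### The arm

A 6-joint arm with a two-finger parallel gripper is mounted at the origin on the work surface. World frame = base frame: x ahead of the robot, y to its left, z up, the work surface at z = 0. Lengths are in mm, angles in rad, forces in N, time in s.
With the tool pointing down it reaches from about 350 to 775 mm from the base axis. Payload 7.3 kg.
Tool frame: the origin (TCP) lies on the centre line of the jaws, within the pads' length; the fingertips stand 11 mm ahead of it and the grasp point (between the pads) lies 8 mm behind it; z points along the fingers, y is the line along which they close (so a half turn about z gives the same grasp; the last joint's range is limited). The gripper opens to 92 mm and grips with 3 to 60 N. Pads are 19 mm wide; open, the fingers measure 130 mm over their backs; the gripper's body (75 mm by 190 mm) begins 47 mm behind the grasp point.
Start: joints at [-1.416, 0.342, 1.524, -0, 1.275, -0.146], TCP at [155.572, -501.439, 237.741] pointing down, gripper open.
Joint ranges: [-2.53, 2.53], [-0.77, 2.02], [0.04, 2.7], [-1, 4.14], [0.28, 2.66], [-3.11, 3.11]. Speed limits (rad/s): [2.57, 2.57, 3.14, 3.14, 3.14, 3.14].

### API

Orientations are given as [roll, pitch, yaw] about the fixed x, y, z axes, in that order (R = Rz(yaw) Ry(pitch) Rx(roll)).
In Python, from plant import bot gives the robot as it stands.
- The arm moves only by the tool step_arm, never from a script. Its argument "deltas" is a list of rows, each a list of 5 numbers: the opening, from 0 (shut) to 1 (fully open), then the shift along the tool's x, y, z each as a share of 0.5 m, from -1 to 1, then the turn about the tool's z as a share of pi/2 rad, from -1 to 1. In form: [[claw, x, y, z, turn], ...]. A call has 1 to 8 rows; each row shifts and turns the commanded pose from where the row before left it, along the tool's axes as they then stand; what a row does not reach is not made up. A row lasts 1/10 s, in which the tool goes at most 50 mm and 8.59 degrees, less where a joint would pass 70% of its speed; a pose out of reach is approached as far as the arm can. A call with a number of a shift or a turn outside -1 to 1 is refused whole. A call with a gripper value outside its range is refused whole. The fingers move at their own pace and stop on an object; the grip force is fixed at half the most. Time passes only in rows, so rows that do not move let the fingers close. It gives the time, the measured TCP pose, the force, the opening and the grip force at its end, in the units of the state.
- bot.get_obs(): the state, without advancing time (a new reading comes with each control period).
- bot.capture(name): name is "scene" or "top" or "wrist"; returns (picture, depth): 400x640x3 uint8, red, green, blue; 400x640 float32, mm along the optical axis (not along the pixel's ray), 0 where there is no reading.
- bot.camera_params(name): a dict with "fov_y" (degrees; the focal length in pixels is half the picture's height over the tangent of half this angle, whatever the lens; pixels are square), "cx", "cy" (the principal point, pixels), "rvec" (rotation vector, rad) and "tvec" (3), from world to camera coordinates, as OpenCV has them. Camera axes: x right, y down, z forward; pixel columns grow to the right and rows downward; lengths in mm; the calibration is good to about 2 mm. A picture is of the moment at which its call begins: read the wrist's pose just before it. camera_params takes no time and is no camera call; for the wrist camera it gives the pose at the moment of the call.
- bot.close_job(): hands the job in; it is judged then, once.
The state is a dict: "time": time; "joint_positions": joint angles; "dq": joint speeds; "tau": joint torques, N m; "tool_pos": TCP position; "tcp_rot": TCP orientation; "contact_force": force on the tool from outside, world axes, zero at the start; "moment": the same for the moment, N m; "grip_width": finger opening in mm; "finger_force": force on a finger pad.
Only numpy, scipy, OpenCV 4.12 (cv2) and the standard library are available. Lean on these libraries where they do the work, as an engineer would, in place of code of your own. Each camera call takes 0.05 s, during which the arm holds its last target. There are 200 camera calls.

### The job

The three trays of the paint-sample rack have all been left part way out. With a fingertip hooked behind its lip, draw the tray that carries the yellow-lidded tin right out to its stop, and push the other two trays fully home. Do not pinch the lips, do not touch the tins, which must ride along standing on their trays, and leave the mug, the can and the scraper where they are.

Things in the scene. Friction and masses are not known exactly. Their poses are not given: they have to be found in the camera images.
- rack: fixed low rack with blue guides and a grey base, 342 mm wide; three bays side by side, 110 mm apart. Origin at bench level, right under the middle tray's lip when that tray is home. x axis points into the rack (the way trays go home), y to the left seen from the robot, z up; the rack is turned a little about z. The guides (tops 42 mm high) begin at x = +70 mm and the rear wall stands at x = +273 mm (50 mm high)
- tray_left (a joint): travel of the left aluminium tray (as seen from the robot) along the rack's -x: 0 m = fully home, 0.11 m = drawn right out to its stop, hard stops at both ends. It stays where it is left; about 2 N of friction, no spring or latch. Tray 255 mm long, 92 mm wide, its floor 18 mm above the bench
- tray_middle (a joint): travel of the middle aluminium tray (as seen from the robot) along the rack's -x: 0 m = fully home, 0.11 m = drawn right out to its stop, hard stops at both ends. It stays where it is left; about 2 N of friction, no spring or latch. Tray 255 mm long, 92 mm wide, its floor 18 mm above the bench
- tray_right (a joint): travel of the right aluminium tray (as seen from the robot) along the rack's -x: 0 m = fully home, 0.11 m = drawn right out to its stop, hard stops at both ends. It stays where it is left; about 2 N of friction, no spring or latch. Tray 255 mm long, 92 mm wide, its floor 18 mm above the bench
- lip_left (a point): middle of the top edge of the upright lip across the front end of the left tray, 50 mm above the bench, in the mid plane of the lip; axes as the rack's. The lip is 8 mm thick (orange outer face at x = -4 mm, towards the robot, for pushing; steel inner face at x = +4 mm, behind which a fingertip hooks), 92 mm wide, 32 mm above the tray floor, its lower edge 14 mm clear of the bench; behind it is bare tray floor for at least 60 mm
- lip_middle (a point): middle of the top edge of the upright lip across the front end of the middle tray, 50 mm above the bench, in the mid plane of the lip; axes as the rack's. The lip is 8 mm thick (orange outer face at x = -4 mm, towards the robot, for pushing; steel inner face at x = +4 mm, behind which a fingertip hooks), 92 mm wide, 32 mm above the tray floor, its lower edge 14 mm clear of the bench; behind it is bare tray floor for at least 60 mm
- lip_right (a point): middle of the top edge of the upright lip across the front end of the right tray, 50 mm above the bench, in the mid plane of the lip; axes as the rack's. The lip is 8 mm thick (orange outer face at x = -4 mm, towards the robot, for pushing; steel inner face at x = +4 mm, behind which a fingertip hooks), 92 mm wide, 32 mm above the tray floor, its lower edge 14 mm clear of the bench; behind it is bare tray floor for at least 60 mm
- tin_yellow: small loose steel sample tin with a yellow lid, 62 mm across, 60 mm tall, about 0.2 kg, standing on one of the trays (any of them); origin in the centre of its underside, z up
- tin_blue: small loose steel sample tin with a blue lid, 62 mm across, 60 mm tall, about 0.2 kg, standing on one of the trays (any of them); origin in the centre of its underside, z up
- tin_red: small loose steel sample tin with a red lid, 62 mm across, 60 mm tall, about 0.2 kg, standing on one of the trays (any of them); origin in the centre of its underside, z up
- mug: steel mug, 84 mm across and 100 mm tall, loose on the bench beside the rack; origin under its centre
- can: plain steel paint can, 93 mm across and 115 mm tall, loose on the bench beside the rack; origin under its centre
- scraper: scraper with wooden handle lying on the bench beside the rack, 170 mm long, 18 mm high; origin on its underside near the middle
Not all that is in view belongs to the job. Leave any black look-alike of the tin_yellow alone. Leave any black look-alike of the tin_blue alone.

How it is judged:
By the outcome, as a careful person would: the job done as asked, in the order asked, and still so for the second after the job is handed in, with the robot touching nothing.
It also fails if it takes over 51 s, if anything falls off the work surface, if the arm or the gripper's body presses on something with over 40 N, if the wrist force passes 120 N, or if a joint passes its speed limit or range.

## Working session

There is one attempt and no reset: what is moved stays moved. The work goes in short steps, Python scripts to look and compute and a tool call to move; the robot and the scene stay as the last step left them, time stands still between calls to the robot, and variables do not carry over. Pictures are saved under pics/ and viewed, at most 10 in all, crops included, and the job is handed in when it is done.

Besides the shell and the picture viewer there is one more tool, called after "Request:" by a JSON object that holds its "op" and its "data". step_arm: Moves the arm, as the interface text tells. Shift numbers are shares of 0.5 m and turn numbers shares of pi/2 rad, none past 1 either way. Its arguments: {"type":"object","properties":{"deltas":{"type":"array","items":{"type":"array","items":{"type":"number","minimum":-1,"maximum":1}}}},"required":["deltas"]}

```bash
mkdir -p pics
cat > h.py <<'E'
import numpy as np, cv2
from plant import bot
def cam(n):
    p=bot.camera_params(n); im,d=bot.capture(n); return p,im,d
def world(p,d,u=None,v=None):
    h,w=d.shape; f=h/2/np.tan(np.radians(p["fov_y"])/2)
    V,U=np.mgrid[:h,:w]
    c=np.stack([(U-p["cx"])/f*d,(V-p["cy"])/f*d,d],-1)
    R,_=cv2.Rodrigues(np.array(p["rvec"],float)); return (c-np.array(p["tvec"],float).ravel())@R
E
python3 - <<'E'
from h import *
o=bot.get_obs(); print(o)
for n in("scene","top"):
    p,im,d=cam(n); cv2.imwrite(f"pics/{n}0.png",im[:,:,::-1]); np.savez(f"{n}0.npz",im=im,d=d,W=world(p,d)); print(p)
E
```

```text
{'time': 0.0, 'joint_positions': array([-1.41600849e+00,  3.42692113e-01,  1.52501507e+00, -1.51422694e-06,
        1.27542760e+00, -1.46001441e-01]), 'dq': array([ 0.00142633, -0.00081079, -0.00050364,  0.00100268,  0.0005358 ,
        0.00019167]), 'tau': array([ 2.22794872e-03, -4.31242740e+01, -2.44216043e+01,  7.19704223e-02,
        5.60383976e-02, -1.19293009e-04]), 'tool_pos': array([ 155.50183484, -501.02419785,  237.06153301]), 'tcp_rot': array([-3.14006672e+00, -2.22921006e-04,  3.00789552e-01]), 'contact_force': array([-0.53821958,  0.41323028, -0.28896712]), 'moment': array([ 0.0446498 , -0.05702717, -0.0445751 ]), 'finger_force': 0.0, 'grip_width': 91.86757769440297}
{'fov_y': 52.804045755411224, 'cx': 322.69090231208855, 'cy': 201.59815846984762, 'rvec': array([ 1.05549603,  2.2117211 , -1.23316593]), 'tvec': array([ 373.07277352, -224.98983794, 1351.11263469])}
{'fov_y': 50.84203080865102, 'cx': 317.7043718442367, 'cy': 204.5277288412155, 'rvec': array([ 2.21948582, -2.16296834,  0.11359301]), 'tvec': array([ -17.94390278,  618.20949041, 1166.95432427])}
```

View pics/scene0.png

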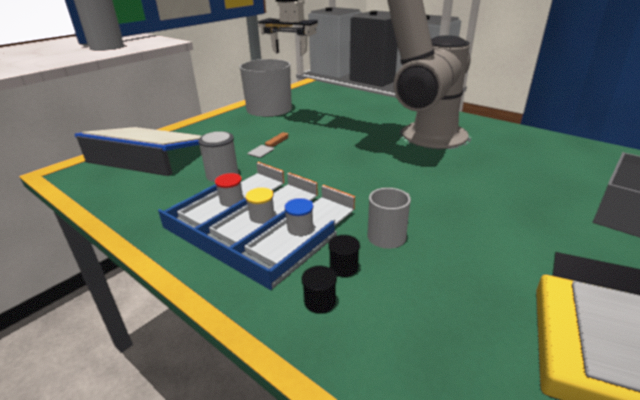

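View pics/top0.png

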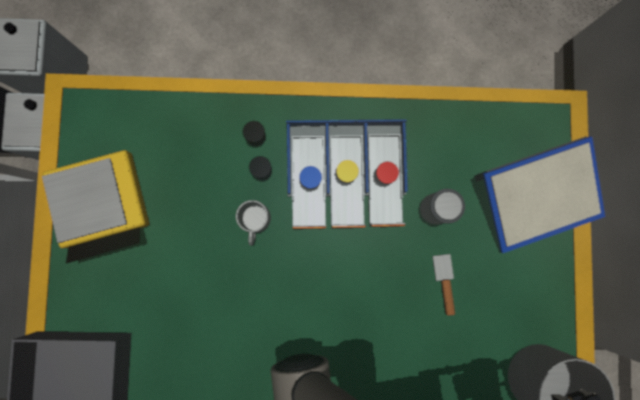

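The scene shows the three trays pulled out toward the robot. In the top view, blue is left at (310,177), yellow is middle at (347,170) and red is right at (387,173). The things that could be mistaken for a tin are the black lids at (254,132) and (260,167), the blue and red tins, and the mug (252,217) and can (440,207). The tin I want is the yellow one at (347,170).

Run:
```python
from h import *
z=np.load("top0.npz"); im,d,W=z["im"],z["d"],z["W"]
hsv=cv2.cvtColor(im,cv2.COLOR_RGB2HSV)
def rep(n,m):
    P=W[m&(d>0)]; print(n,len(P),np.median(P,0).round(1) if len(P) else '',P.min(0).round(),P.max(0).round())
roi=np.zeros(d.shape,bool); roi[110:240,280:415]=1
H,S,V=hsv[...,0],hsv[...,1],hsv[...,2]
rep("yellow",roi&(abs(H-26.)<5)&(S>150)&(W[...,2]>65)); rep("red",roi&((H<5)|(H>174))&(S>150)&(W[...,2]>65)); rep("blue",roi&(abs(H-112.)<10)&(S>150)&(W[...,2]>65))
Z=W[...,2]
b=roi&(abs(H-112.)<12)&(S>120)&(Z>30)&(Z<60); P=W[b].astype(np.float32); print(cv2.minAreaRect(P[:,:2]))
r=np.degrees
# lip rows
for u in range(288,410,5):
    c=W[215:240,u]; k=c[:,2]>35; print(u, c[k].mean(0).round() if k.any() else None, (215+np.where(k)[0]).tolist())
rep("mug",np.pad(np.ones((50,50),bool),((195,155),(230,360)))&(Z>60)); rep("can",np.pad(np.ones((50,50),bool),((180,170),(415,175)))&(Z>60))
cv2.imwrite("pics/crop.png",cv2.resize(im[110:240,230:480,::-1],None,fx=3.2,fy=3.2,interpolation=cv2.INTER_CUBIC))
```

```text
yellow 27 [727.6 -86.3  78.9] [706. -98.  74.] [733. -70.  83.]
red 307 [ 707.8 -188.1   77.9] [ 681. -213.   71.] [ 733. -160.   85.]
blue 280 [688.5  22.   77.9] [663.  -3.  72.] [714.  47.  83.]Traceback (most recent call last):
  File "<stdin>", line 10, in <module>
cv2.error: OpenCV(4.12.0) /io/opencv/modules/imgproc/src/convhull.cpp:143: error: (-215:Assertion failed) total >= 0 && (depth == CV_32F || depth == CV_32S) in function 'convexHull'
```

Run:
```python
from h import *
z=np.load("top0.npz"); im,d,W=z["im"],z["d"],z["W"]
hsv=cv2.cvtColor(im,cv2.COLOR_RGB2HSV)
roi=np.zeros(d.shape,bool); roi[110:240,280:415]=1
H,S,V=hsv[...,0],hsv[...,1],hsv[...,2]
Z=W[...,2]
b=roi&(abs(H-112.)<12)&(S>120)&(Z>30)&(Z<60); P=np.ascontiguousarray(W[b][:,:2].astype(np.float32)); print(len(P),cv2.minAreaRect(P))
for u in range(290,410,4):
    c=W[215:240,u]; k=c[:,2]>35; print(u, c[k].mean(0).round() if k.any() else None, (215+np.where(k)[0]).tolist())
def rep(n,v,u):
    P=W[v[0]:v[1],u[0]:u[1]].reshape(-1,3);P=P[P[:,2]>60]; print(n,P.min(0).round(),P.max(0).round())
rep("mug",(195,250),(230,280)); rep("can",(180,230),(415,470))
cv2.imwrite("pics/crop.png",cv2.resize(im[110:240,230:480,::-1],None,fx=3.2,fy=3.2,interpolation=cv2.INTER_CUBIC))
```

```text
457 ((758.1914672851562, -80.16874694824219), (202.2258758544922, 336.8962707519531), 2.5792593955993652)
290 None []
294 [555.  62.  49.] [225, 226, 227]
298 [556.  51.  50.] [225, 226, 227]
302 [556.  40.  52.] [225, 226, 227]
306 [556.  29.  51.] [225, 226, 227]
310 [539.  21. 632.] [215, 225, 226, 227]
314 [557.   7.  51.] [225, 226, 227]
318 [557.  -4.  53.] [225, 226, 227]
322 [557. -15.  49.] [225, 226, 227]
326 None []
330 None []
334 [558. -48.  52.] [225, 226, 227]
338 [558. -59.  48.] [225, 226, 227]
342 [560. -70.  47.] [224, 225, 226, 227]
346 [562. -81.  48.] [224, 225, 226]
350 [562. -92.  52.] [224, 225, 226]
354 [ 562. -103.   50.] [224, 225, 226]
358 [ 563. -114.   50.] [224, 225, 226]
362 [ 563. -125.   50.] [224, 225, 226]
366 None []
370 None []
374 [ 566. -159.   51.] [223, 224, 225]
378 [ 567. -170.   49.] [223, 224, 225]
382 [ 567. -181.   51.] [223, 224, 225]
386 [ 567. -192.   50.] [223, 224, 225]
390 [ 568. -203.   51.] [223, 224, 225]
394 [ 568. -214.   50.] [223, 224, 225]
398 [ 568. -226.   48.] [223, 224, 225]
402 [ 569. -237.   49.] [223, 224, 225]
406 None []
mug [503.  24.  60.] [ 620.  215. 1213.]
can [ 522. -389.   60.] [ 662.   24. 1213.]
```

View pics/crop.png

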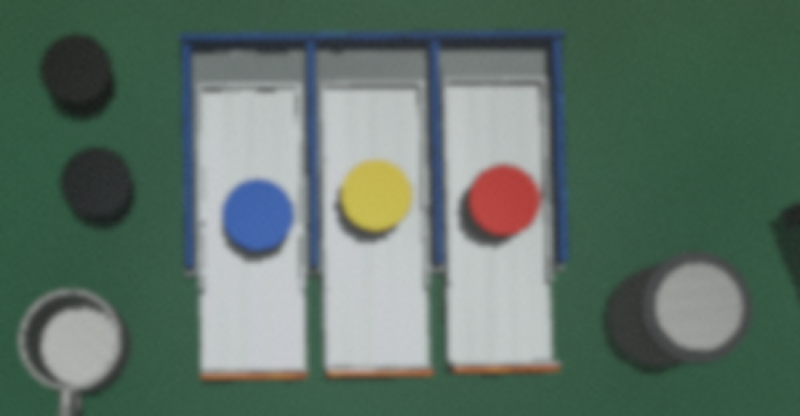

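The crop confirms the yellow tin stands on the middle tray, between blue on the left and red on the right. The orange lips are at the bottom edge, with the mug near (70,338) and the can near (698,305). The rack is turned by about +0.045 rad, and each tray is about 25 mm out. I'll now move above the middle lip with the fingers shut.

Request:
{"op": "step_arm", "data": {"deltas": [[0,0.077,-0.0386,0,0],[0,0.077,-0.0386,0,0],[0,0.077,-0.0386,0,0],[0,0.077,-0.0386,0,0],[0,0.077,-0.0386,0,0],[0,0.077,-0.0386,0,0],[0,0.077,-0.0386,0,0],[0,0.077,-0.0386,0,0]]}}

```text
time: 0.9
tool_pos: [404.9, -261.2, 237.5]
tcp_rot: [-3.141, 0.0, 0.301]
contact_force: [-0.2, -0.7, 0.6]
grip_width: 32.3
finger_force: 0.0
```

Request:
{"op": "step_arm", "data": {"deltas": [[0,0.077,-0.0386,0,0],[0,0.077,-0.0386,0,0],[0,0.077,-0.0386,0,0],[0,0.077,-0.0386,0,0],[0,0.04,-0.02,0,0.08],[0,0,0,0,0.082],[0,0,0,0,0],[0,0,0,0,0]]}}

```text
time: 1.7
tool_pos: [544.0, -128.0, 237.4]
tcp_rot: [-3.141, 0.001, 0.05]
contact_force: [0.3, -0.4, 0.7]
grip_width: 0.6
finger_force: 0.0
```

Run:
```python
from h import *
o=bot.get_obs(); print(o["time"],o["tool_pos"],o["tcp_rot"],o["grip_width"],o["joint_positions"],o["contact_force"])
p,im,d=cam("wrist"); W=world(p,d); np.savez("w1.npz",im=im,d=d,W=W)
cv2.imwrite("pics/w1.png",im[:,:,::-1])
R,_=cv2.Rodrigues(np.array(p["rvec"])); print("campos",-R.T@np.array(p["tvec"]).ravel())
```

```text
1.7 [ 544.02047479 -127.95386144  237.36043287] [-3.14142731e+00  8.36419738e-04  4.95701222e-02] 0.5938541802104494 [-3.68032566e-01  4.05036187e-01  1.42907660e+00 -1.94765487e-04
  1.30831147e+00  1.15324432e+00] [ 0.29054716 -0.41490918  0.74647895]
campos [ 614.51558133 -125.01307374  384.65026515]
```

View pics/w1.png

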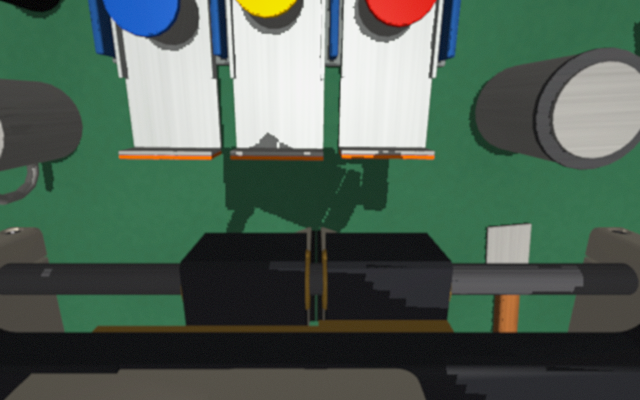

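The wrist picture shows the three lips at v≈155, spanning u 119–220, 231–323 and 341–434. The yellow tin is on the middle tray, and the can is on the right at (590,110).

Run:
```python
from h import *
z=np.load("w1.npz"); im,d,W=z["im"],z["d"],z["W"]
C=[];
for n,(a,b) in dict(L=(122,217),M=(234,320),R=(344,431)).items():
    rows=[]
    for u in range(a,b,4):
        c=W[143:162,u]; k=(c[:,2]>44)&(c[:,2]<58)
        rows+=[c[k]] if k.any() else []
    A=np.vstack(rows); t=A[A[:,2]>np.percentile(A[:,2],30)]
    s=np.polyfit(t[:,1],t[:,0],1); print(n,t.mean(0).round(1),"slope",s[0].round(4),"xres",(t[:,0]-np.polyval(s,t[:,1])).min().round(1),(t[:,0]-np.polyval(s,t[:,1])).max().round(1))
    full=W[150:158,a-8:b+8].reshape(-1,3); full=full[full[:,2]>40]; print("  y range",full[:,1].min().round(1),full[:,1].max().round(1))
for v in range(144,162): print(v,W[v,277].round(1),im[v,277])
r=W[40:170,470:640].reshape(-1,3); r=r[r[:,2]>105]; print("can",r.min(0).round(),r.max(0).round())
r=W[60:200,0:85].reshape(-1,3); r=r[r[:,2]>40]; print("mug",r.min(0).round(),r.max(0).round())
```

```text
L [557.3  21.6  50.5] slope -0.0448 xres -3.8 4.3
  y range -125.0 67.2
M [562.4 -90.1  50.5] slope -0.0392 xres -4.0 4.1
  y range -133.8 -42.6
R [ 569.2 -198.6   50.4] slope -0.0388 xres -3.9 3.8
  y range -243.6 -125.0
144 [569.5 -85.6  18.6] [217 221 216]
145 [568.3 -85.6  17.6] [218 222 216]
146 [567.3 -85.7  18.6] [209 213 207]
147 [566.2 -85.7  18.6] [174 175 170]
148 [566.3 -86.6  26.9] [119 120 116]
149 [566.3 -87.5  34.5] [80 79 77]
150 [566.1 -88.1  40.3] [71 70 68]
151 [566.2 -89.   48.5] [75 74 72]
152 [565.5 -89.2  50.4] [89 89 86]
153 [564.5 -89.2  50.2] [92 92 89]
154 [563.7 -89.4  51.7] [89 87 83]
155 [562.4 -89.2  49.4] [97 74 63]
156 [561.5 -89.3  49.9] [114  62  30]
157 [560.6 -89.4  50.7] [127  60   9]
158 [559.5 -89.3  50.2] [120  56   0]
159 [558.6 -89.4  50.5] [98 56 21]
160 [ 5.489e+02 -8.400e+01 -5.000e-01] [63 57 36]
161 [547.9 -84.1   0. ] [33 58 39]
can [ 573. -385.  105.] [ 666. -125.  385.]
mug [ 503. -125.   40.] [621. 182. 385.]
```

Request:
{"op": "step_arm", "data": {"deltas": [[0,0.049,-0.0386,0,0],[0,0.049,-0.0386,0,0],[0,0,0,0.08,0],[0,0,0,0.08,0],[0,0,0,0.08,0],[0,0,0,0.02,0],[0,0,0,0,0]]}}

```text
time: 2.45
tool_pos: [590.6, -87.4, 106.7]
tcp_rot: [-3.141, 0.003, 0.047]
contact_force: [0.1, 0.3, 0.9]
grip_width: 0.2
finger_force: 0.0
```

Request:
{"op": "step_arm", "data": {"deltas": [[0,0,0,0.04,0],[0,0,0,0.04,0],[0,0,0,0.04,0],[0,0,0,0.016,0],[0,0,0,0,0],[0,0,0,0,0]]}}

```text
time: 3.05
tool_pos: [592.6, -87.5, 41.5]
tcp_rot: [3.141, -0.003, 0.046]
contact_force: [-0.0, -0.4, 0.3]
grip_width: 0.5
finger_force: 0.0
```

Request:
{"op": "step_arm", "data": {"deltas": [[0,-0.01,0,0,0],[0,-0.01,0,0,0],[0,-0.01,0,0,0],[0,-0.01,0,0,0],[0,-0.01,0,0,0],[0,-0.012,0,0,0]]}}

```text
time: 3.65
tool_pos: [560.7, -88.6, 40.1]
tcp_rot: [3.141, -0.001, 0.046]
contact_force: [1.5, 0.4, 2.1]
grip_width: 0.4
finger_force: 1.2
```

Request:
{"op": "step_arm", "data": {"deltas": [[0,-0.012,0,0,0],[0,-0.012,0,0,0],[0,-0.012,0,0,0],[0,-0.012,0,0,0],[0,-0.012,0,0,0],[0,-0.012,0,0,0],[0,-0.012,0,0,0],[0,-0.012,0,0,0]]}}

```text
time: 4.45
tool_pos: [512.0, -90.7, 39.7]
tcp_rot: [-3.142, 0.0, 0.046]
contact_force: [2.6, 1.1, 1.6]
grip_width: 0.6
finger_force: 1.2
```

Request:
{"op": "step_arm", "data": {"deltas": [[0,-0.01,0,0,0],[0,-0.006,0,0,0],[0,-0.004,0,0,0],[0,-0.004,0,0,0],[0,0,0,0,0]]}}

```text
time: 4.95
tool_pos: [500.1, -91.3, 39.6]
tcp_rot: [-3.142, 0.001, 0.046]
contact_force: [-0.2, 0.2, -0.9]
grip_width: -0.1
finger_force: 0.2
```

Request:
{"op": "step_arm", "data": {"deltas": [[0,-0.004,0,0,0],[0,-0.004,0,0,0],[0,-0.004,0,0,0],[0,-0.004,0,0,0]]}}

```text
time: 5.35
tool_pos: [492.4, -91.7, 39.6]
tcp_rot: [3.142, 0.0, 0.046]
contact_force: [2.6, 1.5, -0.1]
grip_width: 0.5
finger_force: 1.1
```

Request:
{"op": "step_arm", "data": {"deltas": [[0,-0.003,0,0,0],[0,-0.003,0,0,0],[0,-0.003,0,0,0]]}}

```text
time: 5.65
tool_pos: [489.8, -92.0, 40.0]
tcp_rot: [3.141, -0.004, 0.046]
contact_force: [11.2, 3.4, -6.7]
grip_width: 0.3
finger_force: 5.7
```

Force is rising at the stop, where I expected it (x≈490). I'll add one more small nudge, then back off and lift.

Request:
{"op": "step_arm", "data": {"deltas": [[0,-0.004,0,0,0],[0,0,0,0,0]]}}

```text
time: 5.85
tool_pos: [489.8, -92.2, 40.2]
tcp_rot: [3.14, -0.008, 0.045]
contact_force: [14.2, 4.8, -9.1]
grip_width: 0.4
finger_force: 7.2
```

Request:
{"op": "step_arm", "data": {"deltas": [[0,0.006,0,0,0],[0,0.01,0,0,0],[0,0.016,0,0,0],[0,0,0,0,0],[0,0,0,-0.04,0],[0,0,0,-0.08,0],[0,0,0,-0.08,0],[0,0,0,0,0]]}}

```text
time: 6.65
tool_pos: [504.7, -92.1, 144.6]
tcp_rot: [3.138, -0.009, 0.047]
contact_force: [0.6, 0.5, 0.5]
grip_width: 0.4
finger_force: 0.0
```

Run:
```python
from h import *
p,im,d=cam("top"); W=world(p,d)
cv2.imwrite("pics/t2.png",cv2.resize(im[110:260,230:480,::-1],None,fx=3,fy=3))
for u in (300,310,346,354,380,390):
    c=W[215:262,u]; k=(c[:,2]>42)&(c[:,2]<60); print(u,c[k].mean(0).round())
```

```text
300 [556.  46.  48.]
310 [556.  18.  49.]
346 [nan nan nan]
354 [nan nan nan]
380 [ 567. -175.   51.]
390 [ 568. -204.   48.]<stdin>:5: RuntimeWarning: Mean of empty slice.
  ret = um.true_divide(
```

View pics/t2.png

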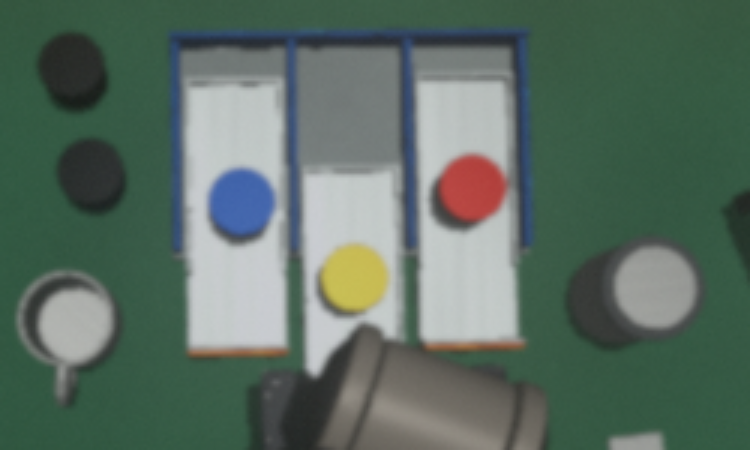

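The top picture shows the middle tray drawn out with the yellow tin still standing on it at (354,277). The side trays haven't moved. Next I'll turn the tool by a quarter so the gripper body stays clear of the can and mug.

Request:
{"op": "step_arm", "data": {"deltas": [[0,0,0,0,-0.091],[0,0,0,0,-0.091],[0,0,0,0,-0.091],[0,0,0,0,-0.091],[0,0,0,0,-0.091],[0,0,0,0,-0.091],[0,0,0,0,-0.091],[0,0,0,0,-0.091]]}}

```text
time: 7.5
tool_pos: [501.0, -90.9, 138.1]
tcp_rot: [-3.138, 0.0, 1.196]
contact_force: [0.1, -0.0, 0.3]
grip_width: 0.1
finger_force: 0.0
```

Request:
{"op": "step_arm", "data": {"deltas": [[0,0,0,0,-0.091],[0,0,0,0,-0.091],[0,0,0,0,-0.091],[0,0.055,0.01,0,0],[0,0.055,0.01,0,0],[0,0.055,0.01,0,0],[0,0.055,0.01,0,0],[0,0,0,0,0]]}}

```text
time: 8.3
tool_pos: [515.9, 22.3, 138.2]
tcp_rot: [-3.139, -0.001, 1.622]
contact_force: [0.4, -0.6, 0.7]
grip_width: 0.7
finger_force: 0.0
```

Request:
{"op": "step_arm", "data": {"deltas": [[0,0,0,0.06,0],[0,0,0,0.06,0],[0,0,0,0.05,0],[0,0,0,0.026,0],[0,0,0,0,0],[0,0,0,0,0]]}}

```text
time: 8.9
tool_pos: [516.4, 19.2, 41.3]
tcp_rot: [-3.14, -0.0, 1.618]
contact_force: [0.5, -1.0, -0.5]
grip_width: 0.6
finger_force: 0.0
```

Request:
{"op": "step_arm", "data": {"deltas": [[0,0,0.008,0,0],[0,0,0.01,0,0],[0,0,0.01,0,0],[0,0,0.01,0,0],[0,0,0.008,0,0]]}}

```text
time: 9.4
tool_pos: [539.9, 20.8, 41.9]
tcp_rot: [-3.141, 0.0, 1.619]
contact_force: [-1.8, 0.7, 2.1]
grip_width: 0.5
finger_force: 1.2
```

Request:
{"op": "step_arm", "data": {"deltas": [[0,0,0.01,0,0],[0,0,0.01,0,0],[0,0,0.008,0,0],[0,0,0.006,0,0]]}}

```text
time: 9.8
tool_pos: [557.2, 21.5, 41.7]
tcp_rot: [3.142, 0.0, 1.619]
contact_force: [-2.7, -0.7, 1.2]
grip_width: 0.5
finger_force: 1.1
```

Request:
{"op": "step_arm", "data": {"deltas": [[0,0,0.004,0,0],[0,0,0.003,0,0],[0,0,0.003,0,0]]}}

```text
time: 10.1
tool_pos: [559.4, 21.6, 41.6]
tcp_rot: [-3.136, 0.0, 1.619]
contact_force: [-14.0, -2.6, 12.2]
grip_width: 0.4
finger_force: 7.5
```

Request:
{"op": "step_arm", "data": {"deltas": [[0,0,-0.01,0,0],[0,0,-0.014,0,0],[0,0,-0.02,0,0],[0,0,0,0,0],[0,0,0,-0.05,0],[0,0,0,-0.09,0],[0,0,0,-0.05,0],[0,0,0,0,0]]}}

```text
time: 10.9
tool_pos: [542.3, 20.6, 140.7]
tcp_rot: [3.133, 0.001, 1.619]
contact_force: [-0.1, -1.1, -0.1]
grip_width: -0.3
finger_force: 0.0
```

Request:
{"op": "step_arm", "data": {"deltas": [[0,-0.088,-0.0075,0,0],[0,-0.088,-0.0075,0,0],[0,-0.088,-0.0075,0,0],[0,-0.088,-0.0075,0,0],[0,-0.088,-0.0075,0,0],[0,0,0,0,0],[0,0,0,0,0]]}}

```text
time: 11.6
tool_pos: [530.9, -200.4, 135.6]
tcp_rot: [-3.14, -0.001, 1.616]
contact_force: [0.4, 0.3, 0.4]
grip_width: 0.1
finger_force: 0.0
```

Request:
{"op": "step_arm", "data": {"deltas": [[0,0,0,0.06,0],[0,0,0,0.06,0],[0,0,0,0.05,0],[0,0,0,0.02,0],[0,0,0,0,0],[0,0,0,0,0]]}}

```text
time: 12.2
tool_pos: [532.2, -199.5, 42.5]
tcp_rot: [3.141, 0.001, 1.62]
contact_force: [0.7, -0.7, 1.3]
grip_width: 0.5
finger_force: 0.0
```

Request:
{"op": "step_arm", "data": {"deltas": [[0,0,0.008,0,0],[0,0,0.01,0,0],[0,0,0.01,0,0],[0,0,0.01,0,0],[0,0,0.01,0,0]]}}

```text
time: 12.7
tool_pos: [555.8, -198.9, 41.9]
tcp_rot: [-3.141, 0.0, 1.619]
contact_force: [-1.7, -0.5, 2.3]
grip_width: 1.0
finger_force: 1.2
```

Request:
{"op": "step_arm", "data": {"deltas": [[0,0,0.008,0,0],[0,0,0.006,0,0],[0,0,0.004,0,0],[0,0,0.003,0,0]]}}

```text
time: 13.1
tool_pos: [566.1, -198.3, 41.7]
tcp_rot: [-3.141, 0.0, 1.619]
contact_force: [-2.7, -0.3, 0.9]
grip_width: 0.6
finger_force: 1.1
```

Request:
{"op": "step_arm", "data": {"deltas": [[0,0,0.003,0,0],[0,0,0.003,0,0],[0,0,0.003,0,0]]}}

```text
time: 13.4
tool_pos: [568.2, -198.2, 41.6]
tcp_rot: [-3.136, -0.001, 1.619]
contact_force: [-14.6, -3.2, 9.5]
grip_width: 0.6
finger_force: 8.1
```

The right tray reached its stop at x≈568, as predicted. I'll back off, lift and check.

Request:
{"op": "step_arm", "data": {"deltas": [[0,0,-0.01,0,0],[0,0,-0.014,0,0],[0,0,-0.02,0,0],[0,0,0,0,0],[0,0,0,-0.05,0],[0,0,0,-0.09,0],[0,0,0,-0.09,0],[0,0,0,-0.06,0]]}}

```text
time: 14.2
tool_pos: [549.5, -199.4, 190.2]
tcp_rot: [3.138, 0.002, 1.619]
contact_force: [-0.1, -1.0, 0.4]
grip_width: 0.3
finger_force: 0.0
```

Request:
{"op": "step_arm", "data": {"deltas": [[0,-0.07,-0.06,0,0],[0,-0.07,-0.06,0,0],[0,-0.07,-0.06,0,0],[0,-0.07,-0.06,0,0],[0,-0.07,-0.03,0,0],[0,0,0,0,0]]}}

```text
time: 14.8
tool_pos: [420.2, -384.5, 186.9]
tcp_rot: [3.141, 0.002, 1.614]
contact_force: [-0.2, 0.1, 1.0]
grip_width: 0.6
finger_force: 0.0
```

Run:
```python
from h import *
p,im,d=cam("top"); W=world(p,d)
cv2.imwrite("pics/t3.png",cv2.resize(im[110:310,230:480,::-1],None,fx=3,fy=3))
e=np.array([.999,.044]);o=np.array([586.3,-87.4])
for u in (302,316,340,348,354,380,395):
    c=W[205:262,u]; k=(c[:,2]>44)&(c[:,2]<56); c=c[k]; print(u,c.mean(0).round() if len(c) else None, ((c[:,:2]-o)@e).round() if len(c) else '')
ob=bot.get_obs(); print(ob["time"],ob["tool_pos"],ob["contact_force"])
```

```text
302 [578.  41.  50.] [ 0. -3. -5.]
316 [579.   2.  48.] [-1. -3. -6.]
340 [473. -66.  48.] [-109. -112. -115.]
348 [474. -88.  50.] [-109. -112. -115.]
354 [ 473. -105.   47.] [-113. -116.]
380 [ 586. -175.   49.] [-1. -4. -6.]
395 [ 589. -218.   48.] [-2. -4.]
14.85 [ 421.11473043 -382.19380459  186.66153072] [-0.19414703  0.49982907 -0.05269911]
```

View pics/t3.png

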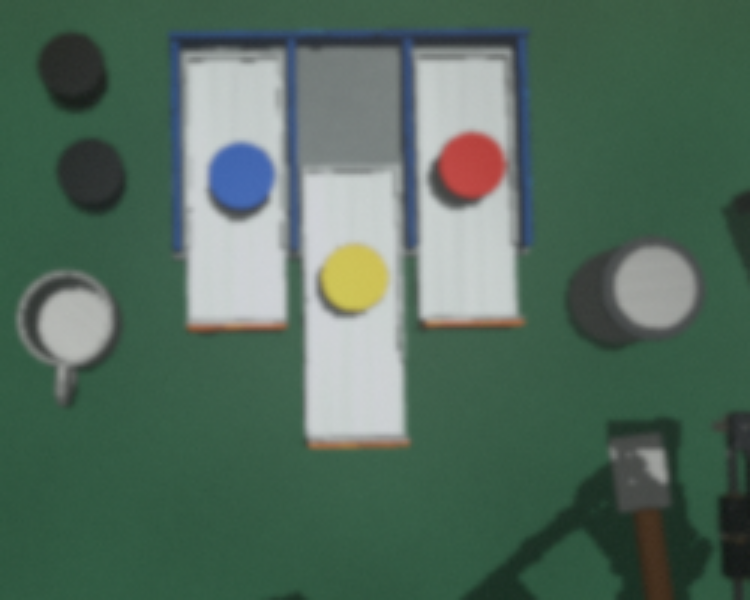

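The final picture shows the yellow tin's tray fully out, with its lip at (358,442). The blue and red trays are home, with lips at (237,326) and (472,322). The travel difference measures about 110 mm, all three tins are standing, and the mug, can and scraper haven't moved.

```bash
python3 -c "
from plant import bot; print(bot.close_job())"
```

```text
the job is handed in; nothing more can be done
None
```

I drew the yellow-lidded tin's tray (the middle one) out to its stop, pushed the left and right trays fully home, and handed the job in at about 15 s of the 51 s allowed; the verdict isn't known yet.

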